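# Lock the specimen carrier's hasp with its spring clip

### The arm

A 6-joint arm with a two-finger parallel gripper is mounted at the origin on the work surface. World frame = base frame: x ahead of the robot, y to its left, z up, the work surface at z = 0. Lengths are in m, angles in rad, forces in N, time in s.
With the tool pointing down it reaches from about 0.3 to 0.875 m from the base axis. Payload 6.4 kg.
Tool frame: the origin (TCP) lies between the finger pads; the fingertips stand 19 mm ahead of it and the grasp point (between the pads) is the TCP; z points along the fingers, y is the direction in which the jaws open and shut (so a half turn about z gives the same grasp; the last joint's range is limited). The gripper opens to 85 mm and grips with 20 to 120 N. Pads are 22 mm wide; open, the fingers measure 114 mm over their backs; the gripper's body (76 mm by 85 mm) begins 54 mm behind the grasp point. The pads swing forward as they close: fully open they stand 13 mm farther back than shut.
Start: joints at [-1.334, 0.181, 1.607, -0, 1.354, -0.206], TCP at [0.246, -0.52, 0.25] pointing down, gripper open.
Joint ranges: [-2.99, 2.99], [-0.89, 2.07], [0.3, 2.58], [-1.14, 4.28], [0, 2.63], [-3.12, 3.12]. Speed limits (rad/s): [2.57, 2.57, 3.01, 3.14, 3.14, 3.14].

### API

Orientations are given as a unit quaternion [w, x, y, z].
In Python, from bench import * gives the robot as it stands.
- The arm moves only by the tool apply_moves, never from a script. Its argument "moves" is a list that holds one entry, the list of rows, each a list of 7 numbers: the shift along the tool's x, y, z in cm, then the turn, a rotation vector about the tool's x, y, z in rad, then the opening, from 0 (shut) to 1 (fully open). A call has 1 to 8 rows; each row is the pose to reach, as a shift and turn from the pose commanded when the call began, along the tool's axes at that moment; what a row does not reach only later rows make up. A row lasts 1/10 s, in which the tool goes at most 50 mm and 8.59 degrees, less where a joint would pass 70% of its speed; a pose out of reach is approached as far as the arm can. A call with a gripper value outside its range is refused whole. The fingers move at their own pace and stop on an object; the grip force is fixed at half the most. Time passes only in rows, so rows that repeat a pose let the fingers close. It gives the time, the measured TCP pose, the force and the opening at its end, in the units of the state.
- get_obs(): the state, without advancing time (a new reading comes with each control period).
- camera(name): name is "scene" or "top" or "wrist"; returns the picture (420x560x3 uint8, red, green, blue); there is no depth.
- get_calibration(name): a dict with "vertical_fov" (degrees; the focal length in pixels is half the picture's height over the tangent of half this angle, whatever the lens; pixels are square), "cx", "cy" (the principal point, pixels), "R" (3x3) and "t" (3): a world point X has camera coordinates R X + t. Camera axes: x right, y down, z forward; pixel columns grow to the right and rows downward; lengths in m; the calibration is good to about 2 mm. A picture is of the moment at which its call begins: read the wrist's pose just before it. get_calibration takes no time and is no camera call; for the wrist camera it gives the pose at the moment of the call.
- hand_in(): hands the job in, once; it reports no verdict.
The state is a dict: "time_s": time; "q": joint angles; "dq": joint speeds; "joint_efforts": joint torques, N m; "eef_pos": TCP position; "eef_rot": TCP orientation; "wrist_force": force on the tool from outside, world axes, zero at the start; "torque": the same for the moment, N m; "opening": opening from 0.0 (shut) to 1.0 (fully open).
Only numpy, scipy, OpenCV 4.12 (cv2) and the standard library are available. Lean on these libraries where they do the work, as an engineer would, in place of code of your own. Each camera call takes 0.05 s, during which the arm holds its last target. There are 200 camera calls.

### The job

Lock the red specimen carrier for transport: swing its hasp bar fully down over the lock post, then fetch the yellow-gripped hairpin clip from the desk and push it sideways, over the bar, onto the neck of the post until it has snapped past its pinch and is fully home against the neck, and let go of it there. Push firmly but do not force it: more than 15 N on the post would damage it. Leave the vials, the tube rack and the bottle standing where they are.

Things in the scene. Friction and masses are not known exactly. Their poses are not given: they have to be found in the camera images.
- carrier: Red specimen carrier, fixed, 260 x 240 mm, 90 mm high; red front ledge and white lid, both flush at 90 mm. Origin on the desk below; x points from the ledge side (front edge at x = -122 mm) to the lid side (back edge x = +144 mm), z up. Hasp and post stand on top along y = 0. The clip is pushed on along +x
- hasp (a joint): Steel hasp bar hinged on the lid about carrier y; 135 mm long, 44 wide, 5 thick, blue free end. 0 rad: shut, flat on lid and ledge, its top 95 mm over the desk, pointing to carrier -x; grows as the free end is raised. Stays where left (1 to 2 N at its end moves it), stops at 0. A slot 54 to 96 mm from the hinge lets the post through; beyond it is plain plate
- hasp_hinge (a point): The hasp's hinge axis, mid width and mid thickness of the bar, 92.5 mm over the desk, at carrier (30, 0) mm. Its axes turn with the bar: x along the bar from free end to hinge
- post: Near end of the lock post's clamping slot, carrier (-56, 0) mm, 86 from the hinge, 3 mm over the shut bar's top; axes as carrier. The brass post's axis is clamped in line, anywhere from 4 to 18 mm further along +x: feel for it. Neck 10 mm thick, free from the bar's top up 11 mm; above it an 18 mm head, top 19 mm over the bar; below, a 20 mm collar. It gives about 1 mm at 9 N
- clip_grip (a point): Centre of the clip's upright yellow grip: 24 mm (clip x) by 12 (clip y) by 42 high, this point 21 mm over the clip's underside; take it across the 12 mm from above. Clip x points from the grip along the two wire legs to their open mouth, z up. Foot and wires stick out sideways (21 mm wide) below 5.5 mm over the underside. About 35 g, upright on the desk at first
- clip_seat (a point): Point between the legs where the neck sits at home: 30 mm ahead of the grip's centre along clip x, 3 mm over the underside (mid wire). Clip goes on level, mouth to carrier +x, on or just over the bar. Push force rises from 20 mm before home to a peak of 4 to 9 N, drops suddenly at the snap (10 to 14 mm before home), stays low till the grip's nose meets the neck: home, it turns stiff
- clip_tip_l (a point): Tip of the clip's left (clip +y) leg: 28 mm ahead of clip_seat, 11.5 mm to the side, mid wire. The legs are 5 mm steel wire sprung sideways; the open mouth is 18 mm wide between the tips and narrows to a 4 mm pinch 10 mm ahead of clip_seat. Tip centres lie 23 mm apart at rest and again when home, about 31 mm while the pinch passes the neck
- clip_tip_r (a point): Tip of the clip's right (clip -y) leg, mirror image of clip_tip_l
- vial_lid: Bystander: white dropper vial with blue tip, 24 mm across, 62 mm high, on the carrier's lid; origin under it
- vial_desk: Bystander: white dropper vial with red tip, 24 mm across, 62 mm high, on the desk; origin under it
- tube_rack: Bystander: white tube rack, 60 x 150 mm, 76 mm high with its tubes; origin under its centre
- alcohol: Bystander: clear bottle with blue cap, 66 mm across, 190 mm high; origin under it

How it is judged:
By the outcome, as a careful person would: the job done as asked, in the order asked, and still so for the second after the job is handed in, with the robot touching nothing.
It also fails if it takes over 72 s, if anything falls off the work surface, if the arm or the gripper's body presses on something with over 40 N, if the wrist force passes 120 N, or if a joint passes its speed limit or range.

## Working session

There is one attempt and no reset: what is moved stays moved. The work goes in short steps, Python scripts to look and compute and a tool call to move; the robot and the scene stay as the last step left them, time stands still between calls to the robot, and variables do not carry over. Pictures are saved under pics/ and viewed, about 8 in all and at most 12, crops included, and the job is handed in when it is done.

Besides the shell and the picture viewer there is one more tool, called after "Call:" by a JSON object that holds its "fn" and its "kwargs", one argument or row to a line. apply_moves: Moves the arm, as the interface text tells. Its arguments: {"type":"object","properties":{"moves":{"type":"array","items":{"type":"array","items":{"type":"array","items":{"type":"number"}}}}},"required":["moves"]}

```bash
ls; mkdir -p pics; cat > h.py <<'E'
from bench import *
import numpy as np, cv2
from scipy.spatial.transform import Rotation as Ro
def save(n,f,crop=None,s=1):
    im=camera(n)[:,:,::-1]
    if crop: a,b,c,d=crop; im=im[b:d,a:c]
    cv2.imwrite('pics/'+f,cv2.resize(im,None,fx=s,fy=s,interpolation=cv2.INTER_CUBIC))
def K(c):
    return 210/np.tan(np.radians(c['vertical_fov'])/2)
def ray(c,u,v):
    R=np.array(c['R']);t=np.array(c['t'])
    return -R.T@t, R.T@np.array([(u-c['cx'])/K(c),(v-c['cy'])/K(c),1])
def at(c,u,v,z):
    o,d=ray(c,u,v); return o+d*(z-o[2])/d[2]
def proj(c,X):
    p=np.array(c['R'])@np.array(X)+np.array(c['t']); return p[:2]/p[2]*K(c)+[c['cx'],c['cy']]
def tri(l):
    A=0;b=0
    for o,d in l:
        d=d/np.linalg.norm(d);P=np.eye(3)-np.outer(d,d);A=A+P;b=b+P@o
    return np.linalg.solve(A,b)
E
python3 - <<'E'
from h import *
import json
for n in('scene','top'):
    im=camera(n)[:,:,::-1]; cv2.imwrite(f'pics/{n}0.png',cv2.resize(im,(800,600),interpolation=cv2.INTER_CUBIC))
for n in('scene','top','wrist'): c=get_calibration(n);print(n,c)
print(get_obs())
E
```

```text
pics
scene {'vertical_fov': 54.6878425706459, 'cx': 278.05203343276855, 'cy': 216.07966365956983, 'R': array([[ 0.49242382,  0.87034527, -0.00423064],
       [ 0.57238475, -0.3274979 , -0.75174519],
       [-0.6556634 ,  0.36775568, -0.65944012]]), 't': array([-0.27823986, -0.25988436,  1.54964332])}
top {'vertical_fov': 45.800255195157135, 'cx': 280.7083513987956, 'cy': 215.52223700929787, 'R': array([[-0.0052079 , -0.99998012, -0.00355551],
       [-0.99805505,  0.00541869, -0.06210275],
       [ 0.06212078,  0.00322517, -0.99806343]]), 't': array([0.03749973, 0.58021476, 1.51965255])}
wrist {'vertical_fov': 68.00741832087198, 'cx': 276.95849172427955, 'cy': 207.03648479535858, 'R': array([[ 0.42824588, -0.90365891, -0.00245792],
       [-0.85732264, -0.40714384,  0.31501076],
       [-0.28566301, -0.13279483, -0.94908492]]), 't': array([-0.57445953, -0.04096031,  0.38020753])}
{'time_s': 0.1, 'q': array([-1.33427460e+00,  1.81502445e-01,  1.60788617e+00, -1.38545959e-05,
        1.35382070e+00, -2.06309555e-01]), 'dq': array([ 0.00095817, -0.00098947, -0.00042173,  0.00112539, -0.00089825,
       -0.0001083 ]), 'joint_efforts': array([ 5.70105949e-04, -4.45875943e+01, -3.52234590e+01, -1.67591365e-04,
        4.17841235e-03, -9.92041862e-06]), 'eef_pos': array([ 0.24628282, -0.51907109,  0.24946471]), 'eef_rot': array([-8.08133067e-04,  9.75586890e-01,  2.19612311e-01, -1.89730925e-05]), 'wrist_force': array([-0.07916306,  0.10410202,  0.03220423]), 'torque': array([ 0.02836445,  0.03317192, -0.00155981]), 'opening': 1.0019907531972123}
```

View pics/top0.png

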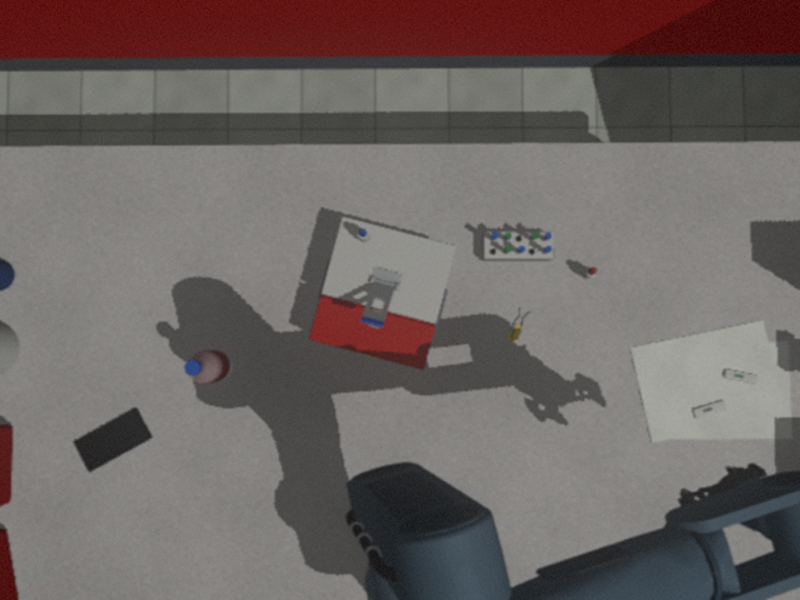

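View pics/scene0.png

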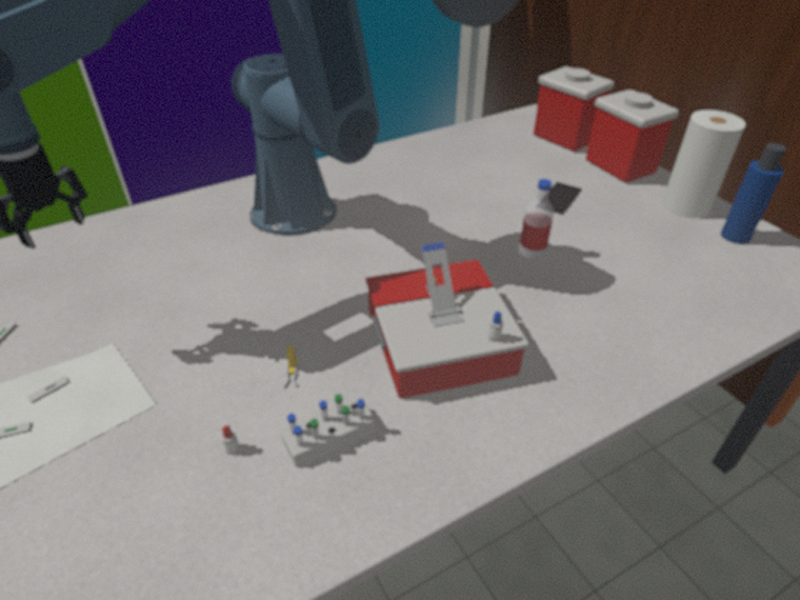

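```bash
python3 - <<'E'
from h import *
c=get_calibration('top');s=get_calibration('scene');k=.7
P={n:at(c,u*k,v*k,z) for n,u,v,z in [('BL',342,217,.09),('BR',456,244,.09),('FR',425,369,.09),('FL',309,340,.09),('hinge',384,275,.0925),('clipgrip',517,323,.042),('tipmid',522,312,.003),('clipbase',515,340,0.0),('viallid',363,232,.152),('vialdesk',592,271,.062),('alc',193,368,.19)]}
for n in P: print(n,P[n].round(4))
f=(P['FR']+P['FL'])/2;b=(P['BR']+P['BL'])/2;x=b-f;print(np.linalg.norm(x),np.linalg.norm(P['FR']-P['FL']),np.degrees(np.arctan2(x[1],x[0])))
y=P['FL']-P['FR'];print(np.degrees(np.arctan2(-y[0],y[1])))
print('hasp end',tri([ray(c,373*k,323*k),ray(s,434*k,246*k)]))
print('clip top',tri([ray(c,517*k,323*k),ray(s,291*k,348*k)]))
print('post?')
E
```

```text
BL [0.7661 0.156  0.09  ]
BR [ 0.7081 -0.0806  0.09  ]
FR [ 0.45   -0.0144  0.09  ]
FL [0.5107 0.224  0.09  ]
hinge [0.6441 0.069  0.0925]
clipgrip [ 0.5454 -0.2123  0.042 ]
tipmid [ 0.5709 -0.2298  0.003 ]
clipbase [ 0.5099 -0.214   0.    ]
viallid [0.7238 0.1088 0.152 ]
vialdesk [ 0.6534 -0.3688  0.062 ]
alc [0.4566 0.4327 0.19  ]
0.26538231002738855 0.24599058532181003 -14.643387170962601
-14.292772074637133
hasp end [0.54264224 0.09053311 0.1865907 ]
clip top [ 0.5436971  -0.21091938  0.0633525 ]
post?
```

```bash
cat >> h.py <<'E'
def R0(q): w,x,y,z=q; return Ro.from_quat([x,y,z,w])
def down(yaw): # tool x at yaw, z down
    return Ro.from_euler('z',yaw,degrees=True)*Ro.from_euler('x',180,degrees=True)
def go(p,R,pr=True):
    o=get_obs(); r=R0(o['eef_rot'])
    d=r.inv().apply(np.array(p)-o['eef_pos'])*100; v=(r.inv()*R).as_rotvec()
    if pr: print('shift cm',d.round(2),'rot',v.round(3),'deg',np.degrees(np.linalg.norm(v)).round(1),'mm',(np.linalg.norm(d)*10).round(1))
    return d,v
def toolyaw(): 
    m=R0(get_obs()['eef_rot']).as_matrix(); return np.degrees(np.arctan2(m[1,0],m[0,0])), m[:,2]
E
python3 - <<'E'
from h import *
c=get_calibration('wrist');o=get_obs();r=R0(o['eef_rot']);C=-np.array(c['R']).T@np.array(c['t'])
print('cam in tool',r.inv().apply(C-o['eef_pos']),'axes',r.inv().apply(np.array(c['R'])).round(3),toolyaw())
for p in([.54,-.06,.33],[.5,-.1,.35]): go(p,down(-14.5))
go([.55,.08,.3],down(-14.5))
E
```

```text
cam in tool [ 0.0806681   0.00066988 -0.12285106] axes [[-0.     1.     0.001]
 [-0.949  0.    -0.315]
 [-0.315 -0.001  0.949]] (np.float64(25.372520339889927), array([-3.91971741e-04,  1.56847460e-03, -9.99998693e-01]))
shift cm [ 46.21 -28.91  -7.99] rot [-0.002  0.     0.696] deg 39.9 mm 550.9
shift cm [ 40.88 -27.01 -10.  ] rot [-0.002  0.     0.696] deg 39.9 mm 500.1
shift cm [ 53.11 -41.12  -4.97] rot [-0.002  0.     0.696] deg 39.9 mm 673.6
```

Call:
{"fn": "apply_moves", "kwargs": {
  "moves": [
    [[5.8,-3.5,-2,0,0,0.1,0],[11.5,-7,-4,0,0,0.2,0],[17,-10.5,-6,0,0,0.3,0],[23,-14,-8,0,0,0.4,0],[29,-18,-8,0,0,0.5,0],[35,-22,-8,0,0,0.6,0],[41,-25,-8,0,0,0.69,0],[46.2,-27.9,-8,0,0,0.696,0]]
  ]
}}

```text
time_s: 0.9
eef_pos: [0.4607, -0.1905, 0.3245]
eef_rot: [0.0, 0.992, -0.128, 0.0]
wrist_force: [1.0, -0.0, 1.4]
opening: -0.0
```

Call:
{"fn": "apply_moves", "kwargs": {
  "moves": [
    [[0,0,0,0,0,0,0],[0,0,0,0,0,0,0]]
  ]
}}

```text
time_s: 1.1
eef_pos: [0.4603, -0.1913, 0.3239]
eef_rot: [0.0, 0.992, -0.125, -0.0]
wrist_force: [0.6, -0.1, -0.3]
opening: -0.001
```

```bash
python3 - <<'E'
from h import *
import pickle
o=get_obs();c=get_calibration('wrist');pickle.dump(c,open('c1.pkl','wb'));save('wrist','w1.png',s=800/560)
print(o['eef_pos'],toolyaw(),o['opening'],o['time_s'])
E
```

```text
[ 0.46029496 -0.19133117  0.32394788] (np.float64(-14.437785136192575), array([-9.65968650e-04, -5.55453151e-05, -9.99999532e-01])) -0.0010344360302213748 1.1
```

View pics/w1.png

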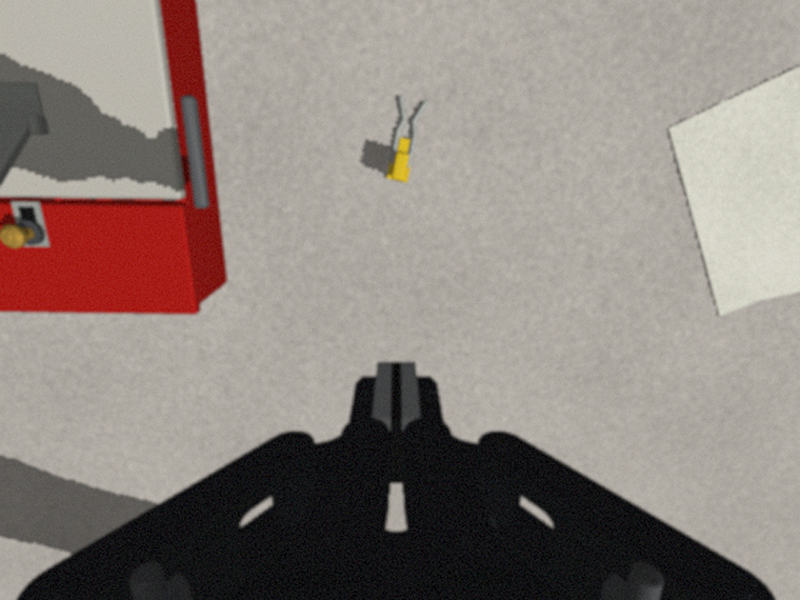

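```bash
python3 - <<'E'
from h import *
import pickle
c=pickle.load(open('c1.pkl','rb'));k=.7
for n,u,v,z in [('FR',200,312,.09),('lidR',163,200,.09),('posthead',14,236,.114),('tipl',398,97,.003),('tipr',423,101,.003),('topfar',405,139,.042),('topnear',401,168,.042),('base near',400,181,0.),('fr0',0,310,.09)]: print(n,at(c,u*k,v*k,z).round(4))
n=np.array(c['R'])@[0,0,-1];print('nadir',(n[:2]/n[2]*K(c)+[c['cx'],c['cy']])/k)
E
```

```text
FR [ 0.4508 -0.0166  0.09  ]
lidR [ 0.5461 -0.0244  0.09  ]
posthead [0.5487 0.0829 0.114 ]
tipl [ 0.5808 -0.2249  0.003 ]
tipr [ 0.5718 -0.2463  0.003 ]
topfar [ 0.5435 -0.2215  0.042 ]
topnear [ 0.5212 -0.2123  0.042 ]
base near [ 0.5077 -0.2084  0.    ]
fr0 [0.4948 0.1483 0.09  ]
nadir [395.66971322 147.42576068]
```

```bash
python3 - <<'E'
import cv2
a=cv2.imread('pics/w1.png')
x=cv2.resize(a[85:195,340:450],None,fx=5,fy=5,interpolation=cv2.INTER_CUBIC)
cv2.imwrite('pics/w1c.png',x)
E
```

```text
(no output)
```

View pics/w1c.png

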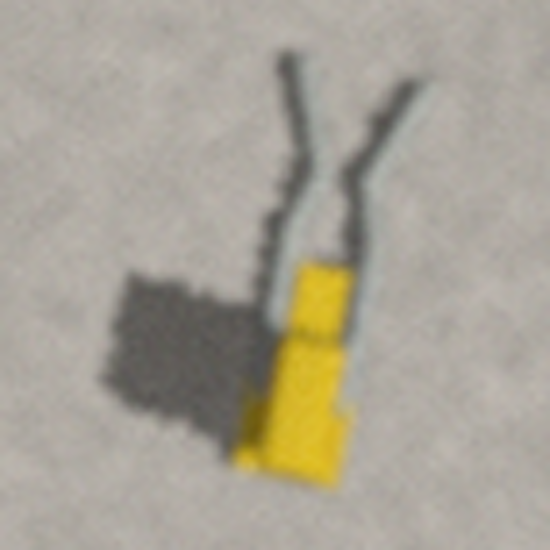

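```bash
python3 - <<'E'
from h import *
import pickle
c=pickle.load(open('c1.pkl','rb'));k=.7
q=lambda u,v,z:at(c,(340+u/5)*k,(85+v/5)*k,z)
L=q(298,55,.003);Rr=q(425,85,.003);t=(L+Rr)/2
g=q(309,410,.042)
print(L,Rr,np.linalg.norm(L-Rr),g,t); d=t-g; print(np.hypot(*d[:2]),np.degrees(np.arctan2(d[1],d[0])))
e=L-Rr;print(np.degrees(np.arctan2(-e[0],e[1])))
a=q(316,340,.042);b=q(302,481,.042);print(np.linalg.norm(a-b),np.degrees(np.arctan2(*(a-b)[1::-1])))
E
```

```text
[ 0.58121798 -0.22651555  0.003     ] [ 0.57054992 -0.24788125  0.003     ] 0.023880970189951802 [ 0.52180132 -0.21317285  0.042     ] [ 0.57588395 -0.2371984   0.003     ]
0.05917903363387758 -23.952603465585923
-26.53332837205426
0.023838668947531724 -19.969344847832126
```

```bash
python3 - <<'E'
from h import *
H=np.array([.627,.0645,0]);x=np.array([np.cos(np.radians(-14.5)),np.sin(np.radians(-14.5)),0])
go(H-.055*x+[0,0,.26],down(-14.5))
E
```

```text
shift cm [  4.29 -29.06   6.37] rot [0.    0.001 0.001] deg 0.1 mm 300.6
```

Call:
{"fn": "apply_moves", "kwargs": {
  "moves": [
    [[0.7,-4.5,0,0,0,0,0],[1.4,-9,0,0,0,0,0],[2,-13.5,0,0,0,0,0],[2.6,-18,1,0,0,0,0],[3.3,-22,3,0,0,0,0],[4,-26,5,0,0,0,0],[4.3,-29.1,6.4,0,0,0,0],[4.3,-29.1,6.4,0,0,0,0]]
  ]
}}

```text
time_s: 1.95
eef_pos: [0.5738, 0.0796, 0.2569]
eef_rot: [-0.0, 0.992, -0.126, -0.003]
wrist_force: [-0.2, -0.9, 0.3]
opening: 0.003
```

```bash
python3 - <<'E'
from h import *
import pickle
o=get_obs();c=get_calibration('wrist');pickle.dump(c,open('c2.pkl','wb'));save('wrist','w2.png',s=800/560)
print(o['eef_pos'],toolyaw(),o['opening'],o['time_s'],o['wrist_force'])
E
```

```text
[0.57383744 0.07956842 0.25693847] (np.float64(-14.495514558626729), array([-3.69661991e-03, -1.35994056e-04, -9.99993158e-01])) 0.0032766818491551395 1.95 [-0.19814807 -0.91860803  0.25514605]
```

View pics/w2.png

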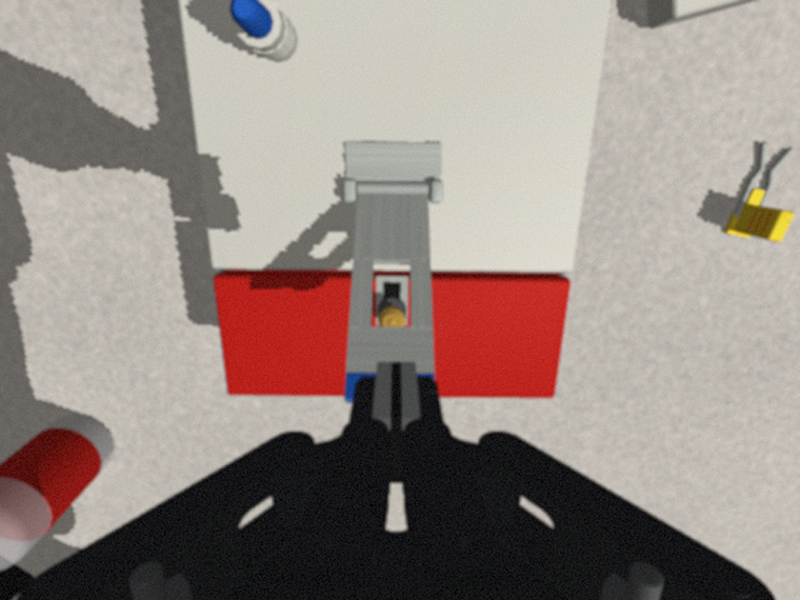

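```bash
cat >> h.py <<'E'
E
python3 - <<'E'
from h import *
import pickle
c=pickle.load(open('c2.pkl','rb'));k=.7
P={n:at(c,u*k,v*k,z) for n,u,v,z in [('FL',230,394,.09),('FR',556,397,.09),('LL',217,272,.09),('LR',570,274,.09),('hl',352,189,.0925),('hr',434,189,.0925),('post',392,318,.114)]}
for n in P: print(n,P[n].round(4))
y=P['FL']-P['FR'];yaw=np.arctan2(-y[0],y[1]);print(np.linalg.norm(y),np.degrees(yaw))
y=P['LL']-P['LR'];print(np.linalg.norm(y),np.degrees(np.arctan2(-y[0],y[1])))
y=P['hl']-P['hr'];print(np.linalg.norm(y),np.degrees(np.arctan2(-y[0],y[1])))
f=(P['FL']+P['FR'])/2; h=(P['hl']+P['hr'])/2; l=(P['LL']+P['LR'])/2
Y=np.radians(-14.5);X=np.array([np.cos(Y),np.sin(Y),0]);Yv=np.array([-np.sin(Y),np.cos(Y),0])
for n,o in(('f',f+.122*X),('h',h-.03*X)): print(n,o); d=P['post']-o; print('post in carrier',d@X,d@Yv)
d=h-f;print('h-f',d@X,d@Yv,np.degrees(np.arctan2(d[1],d[0])))
E
```

```text
FL [0.5142 0.2214 0.09  ]
FR [ 0.4512 -0.0127  0.09  ]
LL [0.6046 0.1955 0.09  ]
LR [ 0.5436 -0.0349  0.09  ]
hl [0.6345 0.0917 0.0925]
hr [0.6216 0.0417 0.0925]
post [0.5519 0.087  0.114 ]
0.24239030331152817 -15.07269947576039
0.23839314268779938 -14.807112965687914
0.05165105824583768 -14.470188548540998
f [0.60079281 0.07382417 0.09      ]
post in carrier -0.050627792804519726 0.0005557281907589129
h [0.59897266 0.07421897 0.0925    ]
post in carrier -0.048766776039371657 0.0006292319044358106
h-f 0.15013898323485192 -7.350371367691215e-05 -14.528050358041728
```

Call:
{"fn": "apply_moves", "kwargs": {
  "moves": [
    [[-0.4,0,2.5,0,0,0,0],[-0.5,0,3.9,0,0,0,0],[-1.3,0,4.6,0,0,0,0],[-2.1,0,5.4,0,0,0,0],[-2.8,0,6.2,0,0,0,0],[-3.5,0,7.1,0,0,0,0],[-4.1,0,8.1,0,0,0,0],[-4.6,0,9.0,0,0,0,0]]
  ]
}}

```text
time_s: 2.8
eef_pos: [0.5294, 0.0903, 0.1696]
eef_rot: [-0.0, 0.992, -0.126, 0.0]
wrist_force: [-0.5, 0.4, 1.3]
opening: 0.0
```

Call:
{"fn": "apply_moves", "kwargs": {
  "moves": [
    [[-0.4,0,1,0,0,0,0],[-0.7,0,2,0,0,0,0],[-0.9,0,3,0,0,0,0],[-1.1,0,4,0,0,0,0],[-1.2,0,4.6,0,0,0,0],[-1.2,0,4.9,0,0,0,0],[-1.2,0,5.1,0,0,0,0],[-1.2,0,5.1,0,0,0,0]]
  ]
}}

```text
time_s: 3.6
eef_pos: [0.5185, 0.093, 0.1192]
eef_rot: [0.0, 0.992, -0.126, -0.0]
wrist_force: [-0.5, 0.2, 0.2]
opening: -0.002
```

Call:
{"fn": "apply_moves", "kwargs": {
  "moves": [
    [[0,0,0.2,0,0,0,0],[0,0,0.4,0,0,0,0],[0,0,0.5,0,0,0,0],[0,0,0.55,0,0,0,0],[0,0,0.55,0,0,0,0]]
  ]
}}

```text
time_s: 4.1
eef_pos: [0.5187, 0.093, 0.114]
eef_rot: [0.0, 0.992, -0.126, 0.0]
wrist_force: [-0.4, 0.6, 2.8]
opening: 0.003
```

Call:
{"fn": "apply_moves", "kwargs": {
  "moves": [
    [[0,0,0.05,0,0,0,0],[0,0,0.1,0,0,0,0],[0,0,0.1,0,0,0,0]]
  ]
}}

```text
time_s: 4.4
eef_pos: [0.5187, 0.0931, 0.1139]
eef_rot: [0.0, 0.992, -0.126, 0.0]
wrist_force: [-3.9, -0.7, 10.2]
opening: 0.0
```

Call:
{"fn": "apply_moves", "kwargs": {
  "moves": [
    [[0,0,-3,0,0,0,0.3],[0,0,-8,0,0,0,1],[0,5,-9,0,0,0.04,1],[0,10,-9,0,0,0.08,1],[0,15,-9,0,0,0.12,1],[0,20,-9,0,0,0.16,1],[0,20,-9,0,0,0.166,1]]
  ]
}}

```text
time_s: 5.1
eef_pos: [0.4672, -0.1057, 0.2029]
eef_rot: [0.001, 0.977, -0.212, 0.0]
wrist_force: [0.3, 0.7, 0.5]
opening: 0.999
```

```bash
python3 - <<'E'
from h import *
print(get_obs()['eef_pos'],toolyaw())
go([.522,-.213,.12],down(-24))
E
```

```text
[ 0.46719067 -0.10565231  0.20294093] (np.float64(-24.455221019547235), array([ 2.92410822e-05, -2.04363861e-03, -9.99997911e-01]))
shift cm [9.43 7.49 8.32] rot [ 0.002 -0.001 -0.008] deg 0.5 mm 146.3
```

Call:
{"fn": "apply_moves", "kwargs": {
  "moves": [
    [[3,2.3,2,0,0,0,1],[6,4.6,4,0,0,0,1],[9.4,7.5,7,0,0,0,1],[9.4,7.5,8.3,0,0,0,1],[9.4,7.5,8.3,0,0,0,1]]
  ]
}}

```text
time_s: 5.6
eef_pos: [0.522, -0.2061, 0.1165]
eef_rot: [-0.001, 0.978, -0.209, -0.003]
wrist_force: [-0.6, 0.6, -0.6]
opening: 1.0
```

```bash
python3 - <<'E'
from h import *
import pickle
o=get_obs();c=get_calibration('wrist');pickle.dump(c,open('c3.pkl','wb'));save('wrist','w3.png',crop=(150,100,410,400),s=2)
print(o['eef_pos'],toolyaw(),o['opening'],o['time_s'],o['wrist_force'])
E
```

```text
[ 0.52197383 -0.20613566  0.1164596 ] (np.float64(-24.019278269854002), array([-0.00347661,  0.00286763, -0.99998984])) 1.0003993528717838 5.6 [-0.57596656  0.59555816 -0.62022404]
```

View pics/w3.png

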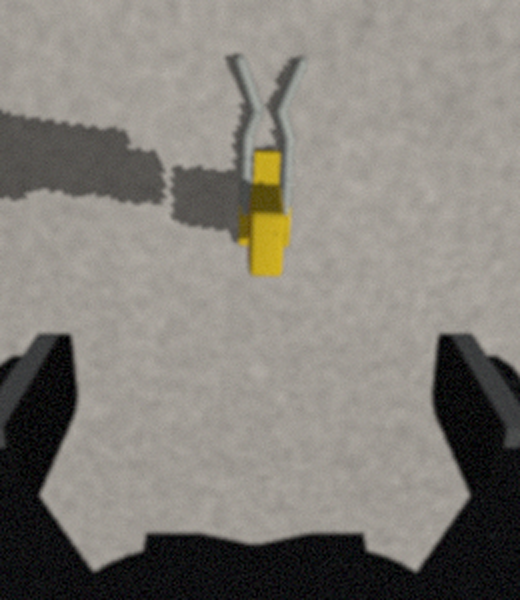

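```bash
python3 - <<'E'
from h import *
import pickle
c=pickle.load(open('c3.pkl','rb'))
q=lambda u,v,z:at(c,150+u/2,100+v/2,z)
t=(q(238,58,.003)+q(300,58,.003))/2;g=q(266.5,244,.042);d=t-g
print(t,g,np.hypot(*d[:2]),np.degrees(np.arctan2(d[1],d[0])))
g[2]=.029;go(g,down(-24.5))
E
```

```text
[ 0.57675212 -0.23712135  0.003     ] [ 0.52409893 -0.21223184  0.042     ] 0.0582395618141452 -25.300416193905065
shift cm [0.45 0.54 8.91] rot [-0.001  0.004  0.008] deg 0.5 mm 89.4
```

Call:
{"fn": "apply_moves", "kwargs": {
  "moves": [
    [[0.3,0.4,2,0,0,0.01,1],[0.3,0.5,4.5,0,0,0.01,1],[0.3,0.5,7,0,0,0.01,1],[0.3,0.5,8.2,0,0,0.01,1],[0.3,0.5,8.6,0,0,0.01,1],[0.3,0.5,8.6,0,0,0.01,1]]
  ]
}}

```text
time_s: 6.25
eef_pos: [0.5248, -0.2126, 0.0346]
eef_rot: [0.0, 0.977, -0.213, 0.0]
wrist_force: [-0.2, -0.6, 0.8]
opening: 1.0
```

```bash
python3 - <<'E'
from h import *
print(get_obs()['eef_pos'],toolyaw())
go([.524,-.2125,.029],down(-24.7))
E
```

```text
[ 0.52475196 -0.21257336  0.03455209] (np.float64(-24.541504311921738), array([ 5.12121414e-04, -2.40652099e-04, -9.99999840e-01]))
shift cm [-0.07  0.02  0.56] rot [ 0.    -0.001  0.003] deg 0.2 mm 5.6
```

Call:
{"fn": "apply_moves", "kwargs": {
  "moves": [
    [[0,0,0.5,0,0,0,1],[0,0,0.5,0,0,0,0.6],[0,0,0.5,0,0,0,0.3],[0,0,0.5,0,0,0,0],[0,0,0.5,0,0,0,0],[0,0,0.5,0,0,0,0],[0,0,0.5,0,0,0,0]]
  ]
}}

```text
time_s: 6.95
eef_pos: [0.5246, -0.2133, 0.029]
eef_rot: [0.0, 0.977, -0.213, 0.0]
wrist_force: [0.9, 0.1, 3.9]
opening: 0.126
```

Call:
{"fn": "apply_moves", "kwargs": {
  "moves": [
    [[0,0,-1,0,0,0,0],[0,0,-3,0,0,0,0],[0,0,-6,0,0,0,0],[0,0,-10,0,0,0,0],[0,0,-13,0,0,0,0],[0,0,-13,0,0,0,0]]
  ]
}}

```text
time_s: 7.55
eef_pos: [0.5271, -0.2149, 0.1647]
eef_rot: [0.002, 0.977, -0.213, 0.005]
wrist_force: [0.8, -0.7, -0.7]
opening: 0.127
```

```bash
cat >> h.py <<'E'
YW=-14.6;O=np.array([.5995,.074,0])
X=np.array([np.cos(np.radians(YW)),np.sin(np.radians(YW)),0]);Y=np.array([-X[1],X[0],0])
def cw(x,y,z): return O+x*X+y*Y+[0,0,z]
def wc(p): d=np.array(p)-O; return np.array([d@X,d@Y,p[2]])
E
python3 - <<'E'
from h import *
o=get_obs();print(o['eef_pos'],toolyaw(),o['opening'],o['wrist_force'])
go(cw(-.135,0.0005,.155),down(YW))
E
```

```text
[ 0.52714933 -0.21487811  0.16471408] (np.float64(-24.581550828766563), array([ 0.00805842, -0.00546844, -0.99995258])) 0.12743901262220764 [ 0.76474257 -0.65977629 -0.73239297]
shift cm [-18.75 -26.99   0.75] rot [ 0.002 -0.009 -0.174] deg 10.0 mm 328.7
```

Call:
{"fn": "apply_moves", "kwargs": {
  "moves": [
    [[-3,-4,0,0,0,-0.03,0],[-6,-8,0,0,0,-0.06,0],[-9,-12,0,0,0,-0.09,0],[-12,-16,0,0,0,-0.12,0],[-14.5,-20,0,0,0,-0.15,0],[-16.5,-23.5,0,0,0,-0.17,0],[-18.5,-26.5,0,0,0,-0.174,0],[-18.8,-27,0,0,0,-0.174,0]]
  ]
}}

```text
time_s: 8.35
eef_pos: [0.4641, 0.1138, 0.1583]
eef_rot: [-0.0, 0.992, -0.125, -0.001]
wrist_force: [0.4, -1.6, 0.7]
opening: 0.131
```

Call:
{"fn": "apply_moves", "kwargs": {
  "moves": [
    [[0,0,0,0,0,0,0],[0,0,0,0,0,0,0]]
  ]
}}

```text
time_s: 8.55
eef_pos: [0.4658, 0.1099, 0.1586]
eef_rot: [0.0, 0.992, -0.127, -0.0]
wrist_force: [0.7, -0.5, -0.1]
opening: 0.13
```

```bash
python3 - <<'E'
from h import *
import pickle
o=get_obs();c=get_calibration('wrist');pickle.dump(c,open('c4.pkl','wb'));save('wrist','w4.png',crop=(130,60,430,360),s=2)
print(o['eef_pos'],wc(o['eef_pos']),toolyaw(),o['opening'],o['time_s'],o['wrist_force'])
go(cw(-.135,0.0005,.1265),down(YW))
E
```

```text
[0.46583618 0.10990061 0.15860733] [-0.13839715  0.00104879  0.15860733] (np.float64(-14.684351042631812), array([-1.94876214e-04, -3.90082177e-04, -9.99999905e-01])) 0.1300668684618825 8.55 [ 0.69908731 -0.48802363 -0.08118165]
shift cm [0.32 0.03 3.21] rot [ 0.     0.    -0.001] deg 0.1 mm 32.3
```

View pics/w4.png

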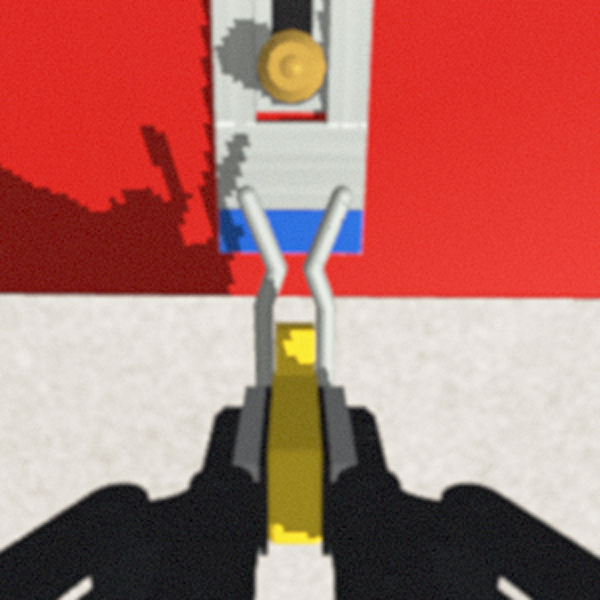

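```bash
python3 - <<'E'
from h import *
import pickle
c=pickle.load(open('c4.pkl','rb'))
q=lambda u,v,z:wc(at(c,130+u/2,60+v/2,z)).round(4)
print('tips',q(245,192,.1326),q(342,192,.1326),'grip',q(295,420,.171))
print('post',q(292,66,.114),'barend',q(220,254,.095),q(362,253,.095),'front',q(0,294,.09),q(600,297,.09))
E
```

```text
tips [-0.0811  0.0121  0.1326] [-0.0811 -0.0111  0.1326] grip [-0.1206  0.0003  0.171 ]
post [-0.0523  0.0009  0.114 ] barend [-0.1062  0.0233  0.095 ] [-0.106  -0.0206  0.095 ] front [-0.1209  0.0957  0.09  ] [-0.1221 -0.0989  0.09  ]
```

Call:
{"fn": "apply_moves", "kwargs": {
  "moves": [
    [[0,-0.05,1.2,0,0,0,0],[0,-0.05,2.4,0,0,0,0],[0,-0.05,3.0,0,0,0,0],[0,-0.05,3.2,0,0,0,0],[0,-0.05,3.2,0,0,0,0],[0,-0.05,3.2,0,0,0,0]]
  ]
}}

```text
time_s: 9.2
eef_pos: [0.4661, 0.1111, 0.1269]
eef_rot: [-0.0, 0.992, -0.127, 0.0]
wrist_force: [0.6, -0.2, 0.7]
opening: 0.136
```

```bash
cat > st.py <<'E'
from h import *
o=get_obs();f=o['wrist_force'];print('carrier mm',(wc(o['eef_pos'])*1000).round(2),'yaw',round(toolyaw()[0],2),'F along X,Y,Z',round(f@X,2),round(f@Y,2),round(f[2],2),'open',o['opening'],'t',o['time_s'])
E
python3 st.py
```

```text
carrier mm [-138.41    2.25  126.9 ] yaw -14.63 F along X,Y,Z 0.67 -0.01 0.75 open 0.13600738853543826 t 9.2
```

Call:
{"fn": "apply_moves", "kwargs": {
  "moves": [
    [[0.5,0.07,0.07,0,0,0,0],[1.2,0.07,0.07,0,0,0,0],[2.0,0.07,0.07,0,0,0,0],[2.6,0.07,0.07,0,0,0,0],[2.9,0.07,0.07,0,0,0,0],[2.9,0.07,0.07,0,0,0,0],[2.9,0.07,0.07,0,0,0,0]]
  ]
}}

```text
time_s: 9.9
eef_pos: [0.4936, 0.1031, 0.1259]
eef_rot: [0.0, 0.992, -0.127, -0.0]
wrist_force: [-0.3, 0.3, -0.1]
opening: 0.129
```

```bash
python3 st.py; python3 -c "
from h import *
save('wrist','w5.png',crop=(130,160,430,360),s=2)"
```

```text
carrier mm [-109.78    1.49  125.91] yaw -14.63 F along X,Y,Z -0.4 0.16 -0.05 open 0.12917286625749744 t 9.9
```

View pics/w5.png

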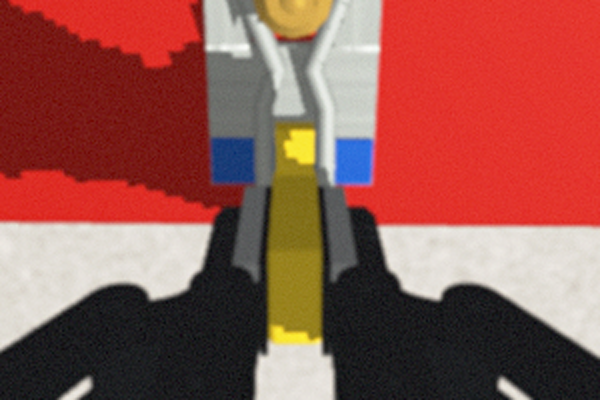

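Call:
{"fn": "apply_moves", "kwargs": {
  "moves": [
    [[0.15,0,0,0,0,0,0],[0.3,0,0,0,0,0,0],[0.45,0,0,0,0,0,0],[0.6,0,0,0,0,0,0],[0.6,0,0,0,0,0,0]]
  ]
}}

```text
time_s: 10.45
eef_pos: [0.4999, 0.1015, 0.1262]
eef_rot: [-0.0, 0.992, -0.127, 0.0]
wrist_force: [-0.3, -0.1, -0.4]
opening: 0.132
```

Call:
{"fn": "apply_moves", "kwargs": {
  "moves": [
    [[0.1,0,0,0,0,0,0],[0.2,0,0,0,0,0,0],[0.2,0,0,0,0,0,0]]
  ]
}}

```text
time_s: 10.75
eef_pos: [0.5017, 0.1011, 0.1261]
eef_rot: [0.0, 0.992, -0.127, 0.0]
wrist_force: [-0.0, -0.5, -0.0]
opening: 0.129
```

Call:
{"fn": "apply_moves", "kwargs": {
  "moves": [
    [[0.1,0,0,0,0,0,0],[0.2,0,0,0,0,0,0],[0.2,0,0,0,0,0,0]]
  ]
}}

```text
time_s: 11.05
eef_pos: [0.5035, 0.1007, 0.1261]
eef_rot: [-0.0, 0.992, -0.127, -0.0]
wrist_force: [0.8, 0.1, -0.6]
opening: 0.131
```

```bash
python3 st.py
```

```text
carrier mm [-99.61   1.62 126.06] yaw -14.62 F along X,Y,Z 0.75 0.29 -0.62 open 0.13134383554062196 t 11.05
```

Call:
{"fn": "apply_moves", "kwargs": {
  "moves": [
    [[0.1,0,0,0,0,0,0],[0.2,0,0,0,0,0,0],[0.2,0,0,0,0,0,0]]
  ]
}}

```text
time_s: 11.35
eef_pos: [0.5049, 0.1002, 0.1258]
eef_rot: [-0.0, 0.992, -0.127, -0.001]
wrist_force: [-2.6, 1.2, -0.2]
opening: 0.13
```

Call:
{"fn": "apply_moves", "kwargs": {
  "moves": [
    [[0.1,0,0,0,0,0,0],[0.2,0,0,0,0,0,0],[0.2,0,0,0,0,0,0]]
  ]
}}

```text
time_s: 11.65
eef_pos: [0.5067, 0.0996, 0.1256]
eef_rot: [0.0, 0.992, -0.127, -0.001]
wrist_force: [-3.3, 2.0, -1.5]
opening: 0.131
```

Call:
{"fn": "apply_moves", "kwargs": {
  "moves": [
    [[0.1,0,0,0,0,0,0],[0.2,0,0,0,0,0,0],[0.2,0,0,0,0,0,0]]
  ]
}}

```text
time_s: 11.95
eef_pos: [0.5086, 0.0992, 0.1256]
eef_rot: [0.0, 0.992, -0.127, -0.001]
wrist_force: [-4.4, 2.5, -1.8]
opening: 0.132
```

```bash
python3 st.py
```

```text
carrier mm [-94.31   1.43 125.63] yaw -14.62 F along X,Y,Z -4.92 1.29 -1.79 open 0.13226967398359088 t 11.95
```

Call:
{"fn": "apply_moves", "kwargs": {
  "moves": [
    [[0.1,-0.02,0,0,0,0,0],[0.15,-0.02,0,0,0,0,0],[0.15,-0.02,0,0,0,0,0]]
  ]
}}

```text
time_s: 12.25
eef_pos: [0.5112, 0.0987, 0.1263]
eef_rot: [0.0, 0.992, -0.127, 0.001]
wrist_force: [-1.0, 0.8, 0.1]
opening: 0.132
```

Call:
{"fn": "apply_moves", "kwargs": {
  "moves": [
    [[0.1,0,0,0,0,0,0],[0.15,0,0,0,0,0,0],[0.15,0,0,0,0,0,0]]
  ]
}}

```text
time_s: 12.55
eef_pos: [0.5127, 0.0984, 0.1262]
eef_rot: [0.0, 0.992, -0.127, 0.0]
wrist_force: [-2.3, 0.6, -0.0]
opening: 0.133
```

```bash
python3 st.py
```

```text
carrier mm [-90.15   1.71 126.24] yaw -14.62 F along X,Y,Z -2.35 0.01 -0.05 open 0.13290098519414523 t 12.55
```

Call:
{"fn": "apply_moves", "kwargs": {
  "moves": [
    [[0.1,0,0,0,0,0,0],[0.2,0,0,0,0,0,0],[0.3,0,0,0,0,0,0],[0.3,0,0,0,0,0,0]]
  ]
}}

```text
time_s: 12.95
eef_pos: [0.516, 0.0976, 0.1264]
eef_rot: [-0.0, 0.992, -0.127, 0.001]
wrist_force: [0.2, -1.6, -0.9]
opening: 0.131
```

Call:
{"fn": "apply_moves", "kwargs": {
  "moves": [
    [[0.1,0,0,0,0,0,0],[0.2,0,0,0,0,0,0],[0.2,0,0,0,0,0,0]]
  ]
}}

```text
time_s: 13.25
eef_pos: [0.5172, 0.0972, 0.126]
eef_rot: [-0.0, 0.992, -0.127, 0.0]
wrist_force: [0.3, 0.6, -1.0]
opening: 0.13
```

Call:
{"fn": "apply_moves", "kwargs": {
  "moves": [
    [[0.1,0,0,0,0,0,0],[0.15,0,0,0,0,0,0],[0.15,0,0,0,0,0,0]]
  ]
}}

```text
time_s: 13.55
eef_pos: [0.5186, 0.0968, 0.126]
eef_rot: [0.0, 0.992, -0.127, 0.0]
wrist_force: [-0.3, 0.3, -1.1]
opening: 0.128
```

```bash
python3 st.py
```

```text
carrier mm [-84.07   1.71 126.02] yaw -14.62 F along X,Y,Z -0.41 0.24 -1.08 open 0.12794481349597603 t 13.55
```

Call:
{"fn": "apply_moves", "kwargs": {
  "moves": [
    [[0.1,0,0,0,0,0,0],[0.2,0,0,0,0,0,0],[0.2,0,0,0,0,0,0]]
  ]
}}

```text
time_s: 13.85
eef_pos: [0.5208, 0.0963, 0.1262]
eef_rot: [-0.0, 0.992, -0.127, 0.0]
wrist_force: [-0.1, 0.2, -1.4]
opening: 0.127
```

Call:
{"fn": "apply_moves", "kwargs": {
  "moves": [
    [[0.1,0,0,0,0,0,0],[0.1,0,0,0,0,0,0]]
  ]
}}

```text
time_s: 14.05
eef_pos: [0.5217, 0.096, 0.1262]
eef_rot: [0.0, 0.992, -0.127, 0.0]
wrist_force: [0.4, 0.7, 0.2]
opening: 0.128
```

Call:
{"fn": "apply_moves", "kwargs": {
  "moves": [
    [[0.1,0,0,0,0,0,0],[0.1,0,0,0,0,0,0]]
  ]
}}

```text
time_s: 14.25
eef_pos: [0.5225, 0.0958, 0.1261]
eef_rot: [0.0, 0.992, -0.127, 0.0]
wrist_force: [-0.1, -0.2, -0.5]
opening: 0.13
```

```bash
python3 st.py
```

```text
carrier mm [-80.03   1.66 126.12] yaw -14.62 F along X,Y,Z -0.04 -0.27 -0.53 open 0.12981845308825612 t 14.25
```

Call:
{"fn": "apply_moves", "kwargs": {
  "moves": [
    [[0.1,0,0,0,0,0,0],[0.1,0,0,0,0,0,0]]
  ]
}}

```text
time_s: 14.45
eef_pos: [0.5229, 0.0957, 0.126]
eef_rot: [0.0, 0.992, -0.127, -0.001]
wrist_force: [-2.1, 0.0, 1.4]
opening: 0.133
```

Call:
{"fn": "apply_moves", "kwargs": {
  "moves": [
    [[0.08,0,0,0,0,0,0],[0.08,0,0,0,0,0,0]]
  ]
}}

```text
time_s: 14.65
eef_pos: [0.5233, 0.0956, 0.1258]
eef_rot: [-0.0, 0.992, -0.127, -0.001]
wrist_force: [-5.1, 0.8, 3.1]
opening: 0.132
```

```bash
python3 st.py
```

```text
carrier mm [-79.16   1.69 125.83] yaw -14.61 F along X,Y,Z -5.12 -0.55 3.13 open 0.13205955969525848 t 14.65
```

Call:
{"fn": "apply_moves", "kwargs": {
  "moves": [
    [[0.05,0,0,0,0,0,0],[0.05,0,0,0,0,0,0]]
  ]
}}

```text
time_s: 14.85
eef_pos: [0.5235, 0.0956, 0.1257]
eef_rot: [-0.0, 0.992, -0.127, -0.001]
wrist_force: [-5.5, 0.9, 3.6]
opening: 0.134
```

```bash
python3 st.py
```

```text
carrier mm [-79.     1.75 125.73] yaw -14.61 F along X,Y,Z -5.6 -0.49 3.62 open 0.13427773391858197 t 14.85
```

Call:
{"fn": "apply_moves", "kwargs": {
  "moves": [
    [[0.05,0,0,0,0,0,0],[0.05,0,0,0,0,0,0],[0.05,0,0,0,0,0,0]]
  ]
}}

```text
time_s: 15.15
eef_pos: [0.5237, 0.0955, 0.1258]
eef_rot: [-0.0, 0.992, -0.127, -0.002]
wrist_force: [-7.4, 2.3, 3.5]
opening: 0.128
```

```bash
python3 st.py
```

```text
carrier mm [-78.77   1.71 125.75] yaw -14.61 F along X,Y,Z -7.74 0.36 3.54 open 0.12776879202625976 t 15.15
```

Stiff at 7.7 N, consistent with home. Ease off slightly, release and retreat upward.

Call:
{"fn": "apply_moves", "kwargs": {
  "moves": [
    [[-0.05,0,0,0,0,0,0],[-0.05,0,0,0,0,0,0.15],[-0.05,0,0,0,0,0,0.3],[-0.05,0,0,0,0,0,0.5],[-0.05,0,0,0,0,0,0.5],[-0.05,0,0,0,0,0,0.5]]
  ]
}}

```text
time_s: 15.75
eef_pos: [0.5248, 0.0952, 0.1262]
eef_rot: [-0.0, 0.992, -0.127, 0.0]
wrist_force: [0.1, 0.1, 0.6]
opening: 0.498
```

Call:
{"fn": "apply_moves", "kwargs": {
  "moves": [
    [[0,0,-1,0,0,0,0.5],[0,0,-3,0,0,0,0.5],[0,0,-6,0,0,0,0.5],[-2,0,-10,0,0,0,0.5],[-4,0,-11,0,0,0,0.5],[-4,0,-11,0,0,0,0.5],[-4,0,-11,0,0,0,0.5]]
  ]
}}

```text
time_s: 16.45
eef_pos: [0.4861, 0.1054, 0.2366]
eef_rot: [-0.0, 0.992, -0.127, 0.001]
wrist_force: [-0.6, 0.1, -0.3]
opening: 0.5
```

```bash
python3 st.py; python3 -c "
from h import *
import pickle
c=get_calibration('wrist');pickle.dump(c,open('c6.pkl','wb'))
save('wrist','w6.png',crop=(180,90,380,290),s=3)
print(c['R']@np.array([0,0,-1]))"
```

```text
carrier mm [-117.62    1.81  236.6 ] yaw -14.6 F along X,Y,Z -0.55 -0.08 -0.28 open 0.5003947925316068 t 16.45
[ 4.97413739e-04 -3.14240053e-01  9.49343427e-01]
```

View pics/w6.png

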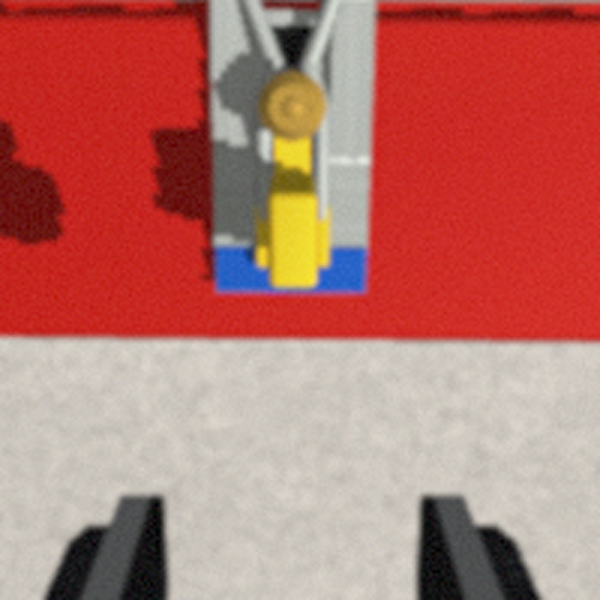

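```bash
python3 - <<'E'
from h import *
import pickle
c=pickle.load(open('c6.pkl','rb'))
q=lambda u,v,z:wc(at(c,180+u/3,90+v/3,z)).round(4)
print('post',q(293,104,.114),'grip top far/near',q(296,193,.138),q(294,286,.138),'pinch',q(295,68,.099),'bar end',q(291,291,.095))
E
```

```text
post [-0.0516  0.0007  0.114 ] grip top far/near [-7.06e-02  1.00e-04  1.38e-01] [-0.0932  0.0005  0.138 ] pinch [-0.0432  0.0002  0.099 ] bar end [-0.1057  0.0013  0.095 ]
```

```bash
python3 -c "
from bench import *
print(hand_in())"
```

```text
the job is handed in; nothing more can be done
None
```

The red carrier is locked and handed in at about 16.5 s. The hasp bar is fully down, and the yellow-gripped clip is home on the post's neck and released, with the arm clear above it.

- **Hasp:** I pressed the bar down until it stopped. The fingertips met it solidly at 95 mm, and the vertical force there was about 10 N.
- **Clip push:** The force rose to about 5 N and dropped at the snap, about 13 mm before home. It then stayed low until it turned stiff where expected. The highest force read along the push was 7.7 N, so well below 15 N. Forces were read only at the end of each 1–3 mm step, so the exact peak at the snap was not recorded.
- **Final check:** The last wrist picture puts the grip centre 30.3 mm behind the post axis, against 30 mm expected at home. The clip's pinch is about 8 mm past the post axis (10 mm expected), and the bar lies flat.
- **Disagreement:** By eye the post sat at about -49 to -52 mm along the carrier, by touch at about -49 mm. That is within calibration error.
- **Bystanders:** I did not re-image the vials, rack or bottle at the end, but the arm did not go near them.

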